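# Shut the instrument dryer and start it

## Robot

A 7-joint arm with a two-finger parallel gripper is mounted at the origin on the work surface. World frame = base frame: x ahead of the robot, y to its left, z up, the work surface at z = 0. Lengths are in m, angles in rad, forces in N, time in s.
With the tool pointing down it reaches from about 0.35 to 0.9 m from the base axis. Payload 8.1 kg.
Tool frame: the origin (TCP) lies on the centre line of the jaws, within the pads' length; the fingertips stand 19 mm ahead of it and the grasp point (between the pads) is the TCP; z points along the fingers, y is the direction in which the jaws open and shut (so a half turn about z gives the same grasp; the last joint's range is limited). The gripper opens to 92 mm and grips with 3 to 60 N. Pads are 19 mm wide; open, the fingers measure 130 mm over their backs; the gripper's body (75 mm by 190 mm) begins 47 mm behind the grasp point.
Start: joints at [1.171, 0.434, 0.025, 1.573, -0.012, 1.134, -0.075], TCP at [0.183, -0.598, 0.246] pointing down, gripper open.
Joint ranges: [-2.62, 2.62], [-0.44, 2.09], [-1.27, 1.32], [0.08, 2.57], [-1.32, 4.46], [0.12, 2], [-2.74, 2.74]. Speed limits (rad/s): [2.22, 2.22, 3.01, 3.01, 3.14, 3.14, 3.14].

## Interface

Orientations are given as a rotation vector (axis times angle).
In Python, from cell import monitor, imaging, workorder, outline_of gives the robot as it stands.
- The arm moves only by the tool move_arm, never from a script. Its argument "series" is a list of rows, each a list of 6 numbers: the shift along the world's x, y, z in cm, then the turn, a rotation vector about the world's x, y, z in degrees. A call has 1 to 8 rows; each row shifts and turns the commanded pose from where the row before left it; what a row does not reach is not made up. A row lasts 1/10 s, in which the tool goes at most 50 mm and 8.59 degrees, less where a joint would pass 70% of its speed; a pose out of reach is approached as far as the arm can. A call with a gripper value outside its range is refused whole. "grip" is the opening, from 0 (shut) to 1 (fully open), set as the call begins (left out, the last holds). The fingers move at their own pace and stop on an object; "force" is the grip in N (left out, the last holds). Time passes only in rows, so rows that do not move let the fingers close. It gives the time, the measured TCP pose, the force and the opening at its end, in the units of the state.
- monitor.observe(): the state, without advancing time (a new reading comes with each control period).
- imaging.get_image(name): name is "scene" or "top" or "wrist"; returns a dict with "color" (420x560x3 uint8, red, green, blue), "fx", "fy", "cx", "cy" (pixels), "rvec" (rotation vector, rad) and "tvec" (3), from world to camera coordinates, as OpenCV has them; the wrist camera has in their place "mount" (4x4, takes a point from camera to tool coordinates, whose origin is the TCP and whose axes are the flange's). Camera axes: x right, y down, z forward; pixel columns grow to the right and rows downward; lengths in m; the calibration is good to about 2 mm. A picture is of the moment at which its call begins: read the wrist's pose just before it. There is no depth.
- workorder.sign_off(): hands the job in, once; it reports no verdict.
Trained networks look in the newest picture that a camera, given by its name, has taken for a name from the list of things; names that differ only in an ending like _2 or _b are one class to them, and where a whole thing is asked for, a point or a joint stands for the part that bears it (a point fixed in the world has none). Each returns a list of dicts, best first, with "p" (0 to 1); they miss things now and then, are a little off and sometimes report something else, mostly with a low value. They report only what shows in the picture. A call takes as long as a camera call.
- outline_of(camera, thing): "mask" (420x560 bool, what is visible of it) and "rect" ([left, top, width, height] in pixels, round what is visible of it).
The state is a dict: "clock": time; "joints": joint angles; "dq": joint speeds; "joint_efforts": joint torques, N m; "position": TCP position; "ee_rot": TCP orientation; "force": force on the tool from outside, world axes, zero at the start; "ft_torque": the same for the moment, N m; "width": opening from 0.0 (shut) to 1.0 (fully open).
Only numpy, scipy, OpenCV 4.12 (cv2) and the standard library are available. Lean on these libraries where they do the work, as an engineer would, in place of code of your own. Each camera call takes 0.05 s, during which the arm holds its last target. There are 200 camera calls.

## Task

The basket of instruments is already in the bench dryer. With closed fingers push its raised lid down until it is fully shut, then press the raised end of the long paddle rocker all the way down so that the rocker tips over to on, and then press the large round start key all the way down and let it come back up. Only push: do not raise the lid further or pick anything up, keep to this order, do not press the small square cancel key, and leave the bottle, the little steel cup and the forceps where they are.

Things in the scene. Friction and masses are not known exactly. Their poses are not given: they have to be found in the camera images.
- dryer: White bench-top instrument dryer, fixed, top 130 mm above the bench. Origin on the bench; casing spans x -140 to +160 mm, y -195 to +195 mm; x points to its back, y to its left, z up. Left: well with lid. Right: rocker, start key and cancel key in a row along x, 72 mm apart, centred at x 0, y -115 mm, in varying order, square with the dryer.
- lid (a joint): Lid angle in rad: 0 is shut, it grows as the front of the lid rises; it starts open by 0.35 to 0.7. The hinge is stiff: the lid stays where it is left, and about 1.5 to 3 N on its front edge moves it.
- lid_hinge (a point): Middle of the lid's hinge line, at the back of the lid, 131 mm above the bench; fixed to the dryer. The hinge line runs along the dryer's y and lies at the level of the lid's underside.
- lid_press (a point): Point on the lid's upper face, mid-width, 26 mm from its front edge and 170 mm from the hinge line; its frame turns with the lid (equal to the dryer's when shut). The lid is a steel plate 196 mm long, 204 mm wide, 12 mm thick, with a black knob 26 mm high, 32 mm wide, 85 mm from the hinge. Shut, its upper face is 143 mm above the bench.
- rocker (a joint): Rocker angle in rad: about 0 (0 to 0.03) is off, with its right end (towards the dryer's -y) raised; 0.4 is fully on, with the right end down. It stays where it is left; about 3 N on the raised end moves it.
- rocker_raised_end (a point): Point on the upper face of the rocker's right end (its raised end while off), 24 mm from the pivot along the paddle, moving with it. The white paddle is 66 mm long (dryer's y), 34 mm wide, on a black housing 74 x 44 mm and 10 mm high; this point starts about 164 mm above the bench and goes down by 9.5 mm.
- start_key (a joint): Travel of the start key in m: 0 is up, 0.006 is fully down. Sprung: 2 N starts it, 5 N takes it fully down, it comes back up when released.
- start_top (a point): Centre of the flat top of the start key, a white round key 36 mm across on a black housing 44 mm square; the top is 153 mm above the bench and 12 mm above its housing.
- cancel_key (a joint): Travel of the cancel key in m: 0 is up, 0.006 fully down; sprung like the start key. Not to be pressed.
- cancel_top (a point): Centre of the flat top of the cancel key, a white square key of 22 mm on a black housing 34 mm square; the top is 153 mm above the bench.
- bottle_mid (a point): Centre (75 mm up) of a loose white bottle, 60 mm across and 150 mm tall, on the bench to the right of the dryer.
- gallipot_mid (a point): Centre (16 mm up) of a loose little open steel cup, 42 mm across and 32 mm tall, on the dryer's top behind the lid.
- forceps_mid (a point): Centre of loose ring-handled steel forceps, 155 mm long and 8 mm high, lying on the bench to the left of the dryer.

How it is judged:
By the outcome, as a careful person would: the job done as asked, in the order asked, and still so for the second after the job is handed in, with the robot touching nothing.
It also fails if it takes over 51 s, if anything falls off the work surface, if the arm or the gripper's body presses on something with over 40 N, if the wrist force passes 120 N, or if a joint passes its speed limit or range.

## Working session

There is one attempt and no reset: what is moved stays moved. The work goes in short steps, Python scripts to look and compute and a tool call to move; the robot and the scene stay as the last step left them, time stands still between calls to the robot, and variables do not carry over. Pictures are saved under pics/ and viewed, about 8 in all and at most 12, crops included, and the job is handed in when it is done.

Besides the shell and the picture viewer there is one more tool, called after "Emit:" as name(argument=value, ...) on one line, values as JSON. move_arm: Moves the arm, as the interface text tells. Its arguments: {"type":"object","properties":{"series":{"type":"array"},"grip":{"type":"number"},"force":{"type":"number"}},"required":["series"]}

```bash
mkdir -p pics; cat > h.py <<'E'
import numpy as np, cv2
from cell import monitor, imaging, workorder, outline_of
def ray(im,u,v):
    R=cv2.Rodrigues(np.array(im["rvec"],float))[0]; t=np.array(im["tvec"],float).ravel()
    return -R.T@t, R.T@np.array([(u-im["cx"])/im["fx"],(v-im["cy"])/im["fy"],1])
def atz(im,u,v,z):
    c,d=ray(im,u,v); return c+d*(z-c[2])/d[2]
def proj(im,P):
    K=np.array([[im["fx"],0,im["cx"]],[0,im["fy"],im["cy"]],[0,0,1.]])
    return cv2.projectPoints(np.array(P,float).reshape(-1,3),np.array(im["rvec"],float),np.array(im["tvec"],float),K,None)[0].reshape(-1,2)
E
python3 - <<'E'
from h import *
s=monitor.observe(); print(s)
for n in ["top","scene"]:
    im=imaging.get_image(n); cv2.imwrite(f"pics/{n}0.png",im["color"][:,:,::-1])
    print(n,ray(im,280,210), im["fx"])
    for t in ["dryer","lid","rocker","start_key","cancel_key","bottle_mid","gallipot_mid","forceps_mid"]:
        for o in outline_of(n,t)[:2]:
            m=o["mask"]; v,u=np.nonzero(m)
            print(n,t,round(o["p"],2),o["rect"],u.mean().round(1),v.mean().round(1),len(u))
E
```

```text
{'clock': 0.0, 'joints': array([ 1.17136544,  0.43522837,  0.02496701,  1.57414393, -0.01163325,
        1.13399472, -0.07508799]), 'dq': array([-8.30129343e-05,  1.41245502e-03, -4.47905404e-04, -9.25877669e-04,
        1.21278753e-03, -1.86559078e-03,  5.21580604e-04]), 'joint_efforts': array([-1.32216741e-03, -6.67876625e+01,  9.85247120e-01, -3.14469767e+01,
       -6.02540793e-02,  4.23989247e-02,  1.37798843e-04]), 'position': array([ 0.1826174 , -0.5971946 ,  0.24492342]), 'ee_rot': array([-3.10549860e+00, -4.64211859e-01,  5.55702808e-04]), 'force': array([ 0.44633566, -0.06938132, -0.0814653 ]), 'ft_torque': array([ 0.05629119, -0.01167466,  0.00455633]), 'width': 0.9958812798070601}
top (array([0.44695747, 0.06137628, 1.12097574]), array([ 0.13955773, -0.01279285, -0.99032771])) 399.22904452579337
top dryer 0.82 [234.5, 150.8, 160.1, 120.9] 311.4 212.5 17184
top lid 0.9 [240.0, 171.6, 89.9, 70.0] 285.6 207.8 5930
top rocker 0.89 [351.8, 239.5, 23.9, 10.9] 364.0 243.1 342
top start_key 0.75 [353.9, 178.7, 16.2, 13.0] 361.0 185.4 162
top cancel_key 0.57 [361.3, 209.8, 4.8, 8.5] 361.6 214.1 76
top forceps_mid 0.62 [189.9, 189.3, 21.5, 53.0] 203.7 215.7 297
scene (array([ 1.15799657, -0.07169139,  0.75830441]), array([-0.67430748,  0.12453401, -0.72787597])) 430.1995747396478
scene dryer 0.77 [146.3, 143.1, 219.1, 191.8] 250.3 242.1 29504
scene lid 0.67 [221.1, 142.1, 120.9, 117.8] 281.5 198.9 10938
scene rocker 0.57 [164.0, 182.0, 34.0, 18.7] 180.5 190.7 476
scene start_key 0.83 [176.6, 239.3, 20.6, 20.3] 185.6 248.1 325
scene start_key 0.32 [87.3, 246.1, 44.3, 63.6] 106.4 280.5 1757
scene cancel_key 0.15 [175.5, 238.1, 20.2, 20.4] 185.7 248.0 318
scene gallipot_mid 0.91 [259.1, 247.3, 23.8, 28.9] 271.9 259.6 512
scene gallipot_mid 0.6 [144.9, 141.7, 221.5, 196.2] 249.7 242.0 30195
scene forceps_mid 0.91 [362.5, 211.4, 27.5, 55.1] 380.0 236.4 447
```

```bash
python3 - <<'E'
import cv2
a=cv2.imread("pics/top0.png");b=cv2.imread("pics/scene0.png")
cv2.imwrite("pics/t1.png",cv2.resize(a[130:290,180:430],None,fx=3.2,fy=3.2,interpolation=cv2.INTER_CUBIC))
cv2.imwrite("pics/s1.png",cv2.resize(b[100:350,80:410],None,fx=2.4,fy=2.4,interpolation=cv2.INTER_CUBIC))
E
```

```text
(no output)
```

View pics/t1.png

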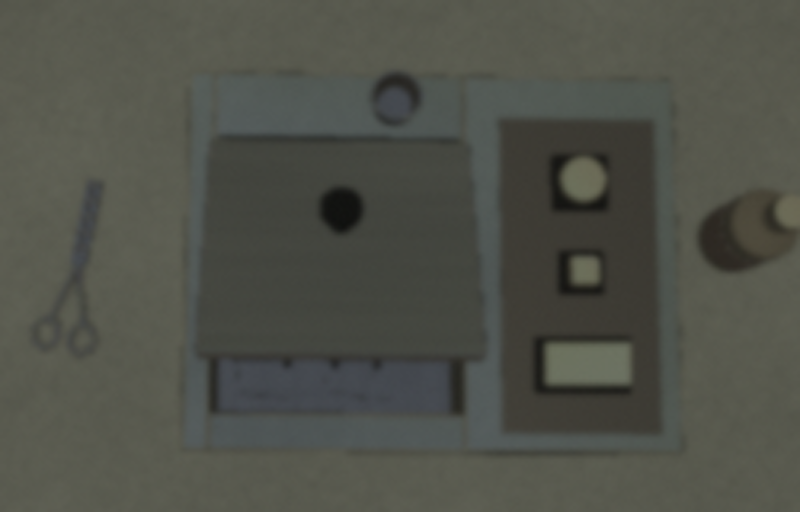

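View pics/s1.png

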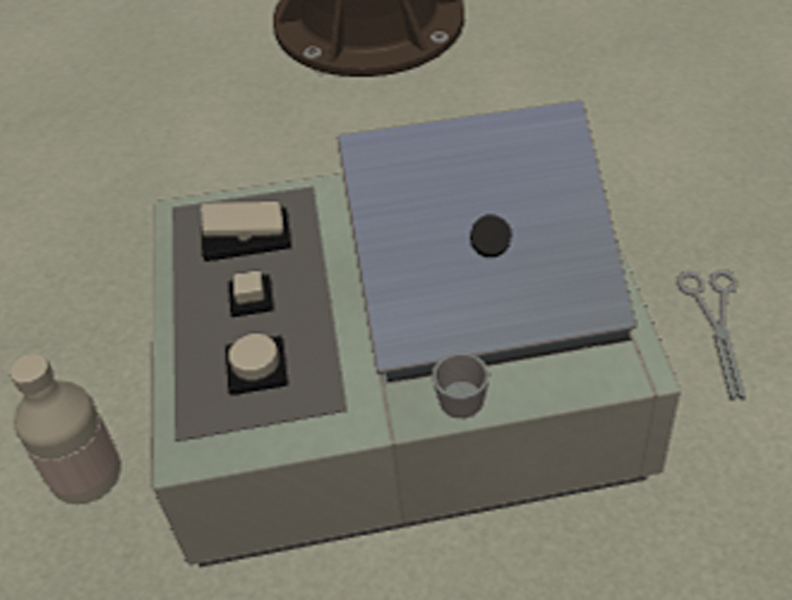

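The views show that, going out from the robot, the order is rocker (nearest), cancel, then start at the back. In the top crop, start is at (583,178), cancel (585,270) and the rocker (588,364). The lid is open and the cup stands behind it. Next I'll fit the dryer pose and lid angle to both views.

```bash
cat > fit.py <<'E'
from h import *
from scipy.optimize import least_squares
def T(p,P):
    c,s=np.cos(p[2]),np.sin(p[2]); P=np.array(P,float)
    return np.c_[p[0]+c*P[:,0]-s*P[:,1],p[1]+s*P[:,0]+c*P[:,1],P[:,2]]
def lidpt(p,r,y,h):
    hx,hy,a=p[3:6]; return [hx-r*np.cos(a)+h*np.sin(a),hy+y,.131+r*np.sin(a)+h*np.cos(a)]
E
cat > f1.py <<'E'
from fit import *
t=imaging.get_image("top"); s=imaging.get_image("scene")
tc=lambda u,v:(u/3.2+180,v/3.2+130); sc=lambda u,v:(u/2.4+80,v/2.4+100)
def pts(p):
    start=[.072,-.115,.153];canc=[0,-.115,.153];L=lambda r,y,h:lidpt(p,r,y,h)
    A=[start,canc,[-.14,-.195,.13],[.16,-.195,.13],[.16,.195,.13],L(.196,-.102,.012),L(.196,.102,.012),L(0,.102,.012),L(0,-.102,.012),L(.085,0,.038)]
    B=[start,canc,L(.196,.102,.012),L(.196,-.102,.012),L(0,.102,.012),L(0,-.102,.012),L(.085,0,.038),[-.14,.195,.13],[-.14,-.195,.13],[.16,.195,.13]]
    return T(p,A),T(p,B)
oA=np.array([(185.6,248.1),sc(248,285),sc(156,202),sc(155,488),sc(676,390),sc(338,135),sc(583,101),sc(635,327),sc(380,372),sc(491,232)])
oB=np.array([tc(583,178),tc(585,270),tc(196,355),tc(486,357),tc(213,140),tc(468,140),tc(341,207),tc(184,450),tc(681,450),tc(190,75)])
def res(p):
    A,B=pts(p); return np.r_[proj(s,A)-oA,proj(t,B)-oB].ravel()
r=least_squares(res,[.57,0,0,.12,.07,.5],loss="soft_l1"); p=r.x
print("pose",p.round(4)); print(res(p).reshape(-1,2).round(1).tolist())
np.save("p.npy",p)
a=p[5]
print("start",T(p,[[.072,-.115,.153]]),"cancel",T(p,[[0,-.115,.153]]),"raised",T(p,[[-.072,-.139,.164]]))
for b in np.r_[a,np.arange(.6,-.01,-.1)]:
    q=p.copy();q[5]=b; print(round(b,2),T(p,[lidpt(q,.17,0,.012),lidpt(q,.196,0,.012)]).round(3).tolist())
E
python3 f1.py
```

```text
pose [ 0.5772 -0.0388  0.0186  0.0971  0.0747  0.4571]
[[-0.5, -1.4], [-0.6, -1.0], [-2.0, -0.3], [-2.0, 0.6], [2.7, -0.1], [-1.3, 0.1], [-1.1, -0.6], [0.6, -0.4], [-1.8, 0.1], [-0.6, 0.6], [-0.6, -0.4], [-0.6, -0.5], [-1.0, 0.1], [-0.4, 0.1], [-2.0, -0.9], [-0.5, 0.1], [-0.6, -0.2], [-2.0, 0.1], [0.6, 0.7], [-1.3, -1.7]]
start [[ 0.65132162 -0.15242855  0.153     ]] cancel [[ 0.57933406 -0.15376656  0.153     ]] raised [[ 0.50779249 -0.17910041  0.164     ]]
0.46 [[0.526, 0.035, 0.217], [0.502, 0.035, 0.228]]
0.6 [[0.539, 0.035, 0.237], [0.518, 0.035, 0.252]]
0.5 [[0.53, 0.035, 0.223], [0.507, 0.035, 0.235]]
0.4 [[0.521, 0.035, 0.208], [0.497, 0.034, 0.218]]
0.3 [[0.514, 0.035, 0.193], [0.489, 0.034, 0.2]]
0.2 [[0.509, 0.035, 0.177], [0.483, 0.034, 0.182]]
0.1 [[0.505, 0.035, 0.16], [0.479, 0.034, 0.163]]
0.0 [[0.503, 0.035, 0.143], [0.477, 0.034, 0.143]]
```

Emit:
move_arm(series=[[2.1, 3.95, 0.5, 0, 0, 4.6], [2.1, 3.95, 0.5, 0, 0, 4.6], [2.1, 3.95, 0.5, 0, 0, 4.6], [2.1, 3.95, 0.5, 0, 0, 4.6], [2.1, 3.95, 0.5, 0, 0, 4.6], [2.1, 3.95, 0.5, 0, 0, 4.6], [2.1, 3.95, 0.5, 0, 0, 4.6], [2.1, 3.95, 0.5, 0, 0, 4.6]], grip=0, force=10)

```text
clock: 1.8
position: [0.3513, -0.2801, 0.2862]
ee_rot: [2.799, 1.425, 0.0]
force: [1.1, -0.7, -0.3]
width: 0.353
```

Emit:
move_arm(series=[[2.1, 3.95, 0.5, 0, 0, 4.6], [2.1, 3.95, 0.5, 0, 0, 4.6], [2.1, 3.95, 0.5, 0, 0, 4.6], [2.1, 3.95, 0.5, 0, 0, 4.6], [2.1, 3.95, 0.5, 0, 0, 4.6], [2.1, 3.95, 0.5, 0, 0, 4.6], [2.1, 3.95, 0.5, 0, 0, 4.6], [2.1, 3.95, 0.5, 0, 0, 4.6]])

```text
clock: 2.6
position: [0.5194, 0.0359, 0.3262]
ee_rot: [2.206, 2.236, 0.001]
force: [1.3, -0.5, -0.4]
width: 0.005
```

Emit:
move_arm(series=[[0, 0, 0, 0, 0, 0], [0, 0, 0, 0, 0, 0]])

```text
clock: 2.8
position: [0.5189, 0.0354, 0.3256]
ee_rot: [-2.207, -2.235, -0.0]
force: [0.3, -0.7, -0.1]
width: 0.002
```

Emit:
move_arm(series=[[0.5, 0, -3.5, 0, 0, 0], [0.5, 0, -3, 0, 0, 0], [0, 0, -1, 0, 0, 0], [0, 0, -1, 0, 0, 0], [0, 0, -1, 0, 0, 0], [0, 0, -1, 0, 0, 0], [0, 0, 0, 0, 0, 0]])

```text
clock: 3.5
position: [0.5284, 0.0341, 0.2201]
ee_rot: [-2.21, -2.233, 0.001]
force: [0.2, 0.5, -0.1]
width: 0.006
```

Emit:
move_arm(series=[[-0.2, 0, -1, 0, 0, 0], [-0.2, 0, -1, 0, 0, 0], [-0.2, 0, -1, 0, 0, 0], [-0.2, 0, -1, 0, 0, 0]])

```text
clock: 3.9
position: [0.5202, 0.0343, 0.1798]
ee_rot: [-2.209, -2.233, 0.001]
force: [-0.9, -0.3, 1.2]
width: 0.005
```

```bash
python3 - <<'E'
from fit import *
im=imaging.get_image("scene"); cv2.imwrite("pics/s2.png",cv2.resize(im["color"][100:350,80:410,::-1],None,fx=2.4,fy=2.4,interpolation=cv2.INTER_CUBIC)); print(monitor.observe()["force"])
E
```

```text
[-0.57402345  0.2118435  -0.82781309]
```

View pics/s2.png

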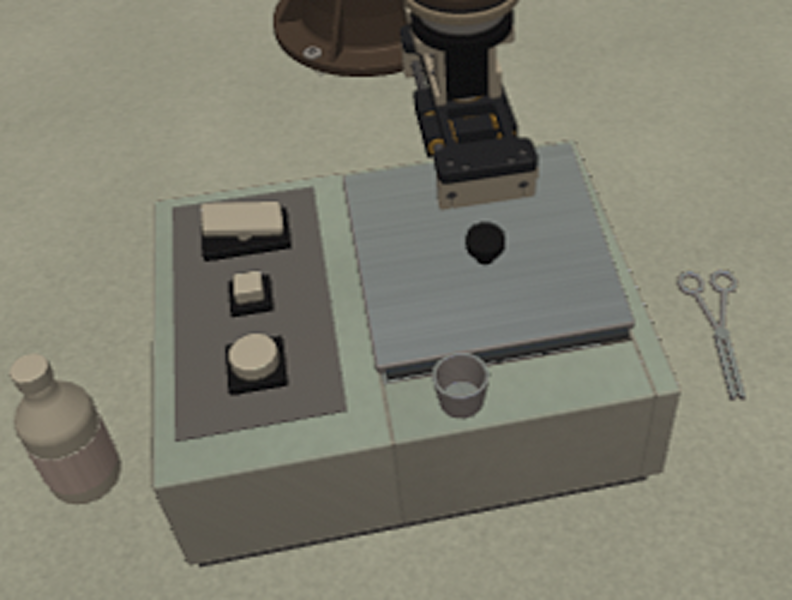

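The lid is going down under the fingers: its near edge is at about row 150–185 of the crop. The keys and loose things haven't changed.

Emit:
move_arm(series=[[-0.2, 0, -0.8, 0, 0, 0], [-0.2, 0, -0.7, 0, 0, 0], [0, 0, -0.3, 0, 0, 0], [0, 0, 0, 0, 0, 0]])

```text
clock: 4.35
position: [0.5165, 0.0343, 0.1625]
ee_rot: [-2.21, -2.233, 0.001]
force: [-0.1, 0.2, -0.1]
width: 0.001
```

Emit:
move_arm(series=[[0, 0, -0.3, 0, 0, 0], [0, 0, 0, 0, 0, 0]])

```text
clock: 4.55
position: [0.5168, 0.0344, 0.162]
ee_rot: [2.209, 2.232, -0.001]
force: [-11.0, -3.0, 32.1]
width: 0.004
```

Emit:
move_arm(series=[[0, 0, 2, 0, 0, 0], [0, 0, 4, 0, 0, 0], [-0.2, -4.3, 0, 0, 0, 0], [-0.2, -4.3, 0, 0, 0, 0], [-0.2, -4.3, 0, 0, 0, 0], [-0.2, -4.3, 0, 0, 0, 0], [-0.1, -4.4, 0, 0, 0, 0], [0, 0, 0, 0, 0, 0]])

```text
clock: 5.35
position: [0.5064, -0.1893, 0.219]
ee_rot: [2.22, 2.222, -0.005]
force: [-0.2, 0.2, -1.2]
width: 0.006
```

```bash
python3 - <<'E'
from fit import *
s=monitor.observe(); print(s["position"],s["force"])
p=np.load("p.npy"); p[5]=0
im=imaging.get_image("scene"); c=im["color"][:,:,::-1].copy()
x=cv2.resize(c[100:350,80:410],None,fx=2.4,fy=2.4,interpolation=cv2.INTER_CUBIC)
L=[lidpt(p,r,y,.012) for r,y in [(0,.102),(0,-.102),(.196,-.102),(.196,.102)]]
q=(proj(im,T(p,L))-[80,100])*2.4
cv2.polylines(x,[q.astype(int)],True,(0,0,255),1)
for P in [[-.072,-.139,.164],[.072,-.115,.153]]:
    u=((proj(im,T(p,[P]))-[80,100])*2.4)[0]; cv2.circle(x,tuple(int(a) for a in u),3,(0,0,255),-1)
cv2.imwrite("pics/s3.png",x)
E
```

```text
[ 0.50643417 -0.18925744  0.21899984] [-0.23203296  0.21181393 -1.17740787]
```

View pics/s3.png

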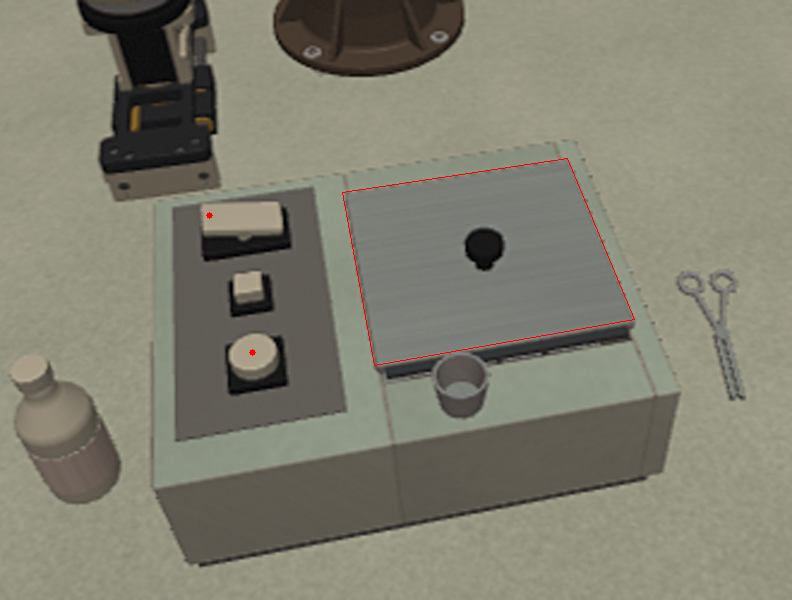

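Lid: its top face matches the projected shut outline at about (343–633, 160–365), so it is shut. The rocker and start points project onto their parts at (209,215) and (252,352).

Emit:
move_arm(series=[[0, 0, 0, 0, 0, 0], [0, 0, 0, 0, 0, 0]])

```text
clock: 5.6
position: [0.508, -0.18, 0.2198]
ee_rot: [-2.207, -2.235, -0.001]
force: [-0.2, -0.2, -0.7]
width: 0.007
```

Emit:
move_arm(series=[[0, -0.2, -1.5, 0, 0, 0], [0, -0.1, -1.5, 0, 0, 0], [0, 0, -0.5, 0, 0, 0], [0, 0, -0.5, 0, 0, 0], [0, 0, -0.5, 0, 0, 0], [0, 0, 0, 0, 0, 0]])

```text
clock: 6.2
position: [0.5081, -0.1845, 0.1748]
ee_rot: [2.209, 2.233, 0.0]
force: [-0.3, -0.6, 0.3]
width: 0.005
```

Emit:
move_arm(series=[[0, 0, -0.3, 0, 0, 0], [0, 0, 0, 0, 0, 0]])

```text
clock: 6.4
position: [0.5083, -0.1845, 0.1735]
ee_rot: [2.209, 2.232, 0.001]
force: [-5.5, 1.1, 16.2]
width: 0.008
```

Emit:
move_arm(series=[[0, 0, -0.2, 0, 0, 0], [0, 0, 0, 0, 0, 0]])

```text
clock: 6.6
position: [0.5085, -0.1845, 0.1729]
ee_rot: [2.208, 2.231, 0.001]
force: [-10.4, 1.6, 33.3]
width: 0.005
```

Emit:
move_arm(series=[[0, 0, 2, 0, 0, 0], [0, 0, 3, 0, 0, 0], [3.5, 0.8, 0, 0, 0, 0], [3.6, 0.8, 0, 0, 0, 0], [3.6, 0.8, 0, 0, 0, 0], [3.6, 0.8, 0, 0, 0, 0], [0, 0, 0, 0, 0, 0], [0, 0, 0, 0, 0, 0]])

```text
clock: 7.4
position: [0.6511, -0.1517, 0.2191]
ee_rot: [-2.208, -2.234, -0.0]
force: [-0.5, 0.6, 0.2]
width: 0.005
```

```bash
python3 - <<'E'
from fit import *
s=monitor.observe(); print(s["position"],s["force"])
for n in ["scene","top"]:
    im=imaging.get_image(n); c=im["color"][:,:,::-1]
    x=c[165:265,130:230] if n=="scene" else c[165:265,310:410]
    cv2.imwrite(f"pics/r_{n}.png",cv2.resize(x,None,fx=4,fy=4,interpolation=cv2.INTER_CUBIC))
a=np.hstack([cv2.imread("pics/r_scene.png"),cv2.imread("pics/r_top.png")]); cv2.imwrite("pics/r.png",a)
E
```

```text
[ 0.65107814 -0.1517303   0.2191356 ] [-0.53155831  0.58685549  0.21180148]
```

View pics/r.png

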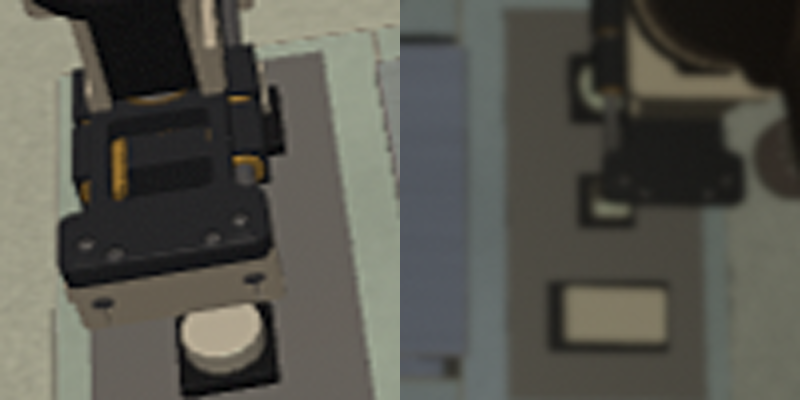

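The rocker paddle now shows a wider gap at its left side in the top view (550 to 565). It also met a hard stop with the tip at 154 mm, the height expected for on. I'll press start next.

Emit:
move_arm(series=[[0.1, 0, -2.3, 0, 0, 0], [0, 0, -2, 0, 0, 0], [0, 0, -0.5, 0, 0, 0], [0, 0, -0.5, 0, 0, 0], [0, 0, 0, 0, 0, 0], [0, 0, 0, 0, 0, 0]])

```text
clock: 8.1
position: [0.652, -0.1531, 0.168]
ee_rot: [2.209, 2.232, 0.001]
force: [-2.4, -0.7, 3.4]
width: 0.008
```

Emit:
move_arm(series=[[0, 0, -0.2, 0, 0, 0], [0, 0, 0, 0, 0, 0]])

```text
clock: 8.3
position: [0.6523, -0.153, 0.1663]
ee_rot: [2.209, 2.231, 0.001]
force: [-4.7, -1.2, 10.0]
width: 0.006
```

Emit:
move_arm(series=[[0, 0, -0.1, 0, 0, 0], [0, 0, 0, 0, 0, 0]])

```text
clock: 8.5
position: [0.6524, -0.153, 0.1662]
ee_rot: [2.208, 2.231, 0.001]
force: [-8.3, -0.6, 17.2]
width: 0.004
```

Emit:
move_arm(series=[[0, 0, 1.5, 0, 0, 0], [0, 0, 3, 0, 0, 0], [0, 0, 4, 0, 0, 0], [0, 0, 4, 0, 0, 0], [-2, -3, 3, 0, 0, 0], [-3, -4, 0, 0, 0, 0], [-3, -4, 0, 0, 0, 0], [-3, -4, 0, 0, 0, 0]])

```text
clock: 9.3
position: [0.5411, -0.3037, 0.3196]
ee_rot: [2.208, 2.233, 0.001]
force: [0.4, -0.5, 0.4]
width: 0.006
```

Emit:
move_arm(series=[[-3, -4, 0, 0, 0, 0], [-3, -4, 0, 0, 0, 0], [-3, -4, 0, 0, 0, 0], [-3, -4, 0, 0, 0, 0], [-3, -4, 0, 0, 0, 0], [0, 0, 0, 0, 0, 0], [0, 0, 0, 0, 0, 0]])

```text
clock: 10.0
position: [0.391, -0.5037, 0.3188]
ee_rot: [2.213, 2.23, 0.001]
force: [0.9, 0.5, -0.8]
width: 0.005
```

```bash
python3 - <<'E'
from fit import *
s=monitor.observe(); print(s["position"],s["force"],s["clock"])
im=imaging.get_image("scene"); c=im["color"][:,:,::-1]
cv2.imwrite("pics/e.png",cv2.resize(c[100:350,80:410],None,fx=2.4,fy=2.4,interpolation=cv2.INTER_CUBIC))
E
```

```text
[ 0.3909953  -0.50372926  0.31884783] [ 0.93059774  0.46480357 -0.77807846] 10.0
```

View pics/e.png

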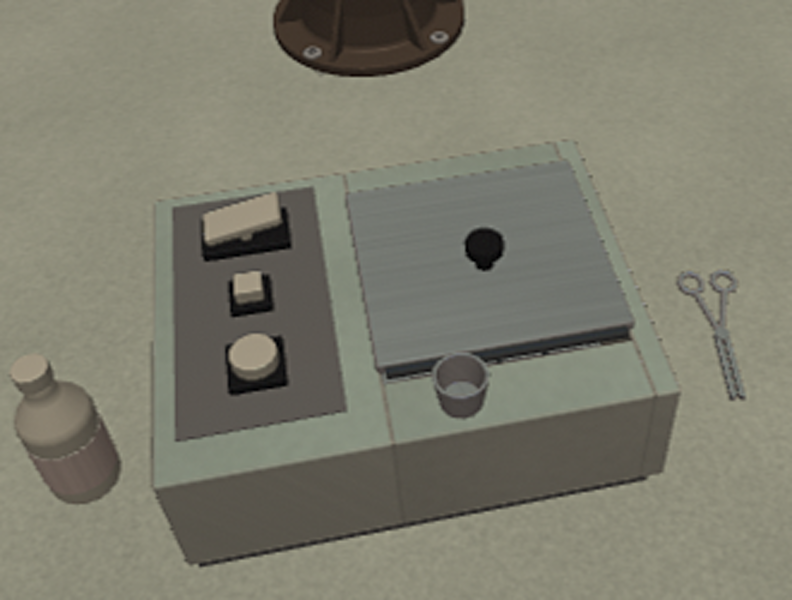

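The rocker is tipped on, with its right end down at (205,235) and its left end up at (278,195). The lid is shut, the start key is back up at (254,355), and the cancel key, bottle, cup and forceps are where they were.

```bash
python3 -c "
from cell import workorder; print(workorder.sign_off())"
```

```text
the job is handed in; nothing more can be done
None
```

I shut the lid, tipped the rocker to on, then pressed and released the start key, in that order, and handed the job in at about 10 s on the robot's clock.

- **Lid:** closed fingers pushed it down until it stopped hard at 143 mm, reading 32 N. Its outline in the scene camera matched the shut position within a few pixels.
- **Rocker:** it stopped hard with the fingertips at 154 mm, reading 33 N. The last picture shows the right end down.
- **Start key:** it went down to about 147 mm, which is its full 6 mm of travel, reading 17 N. The last picture shows it back up.
- **Everything else:** the last picture shows the cancel key, bottle, cup and forceps as they were, and the arm clear of everything.

None of the checks failed. The one weak check was the rocker: before I pressed start, the arm hid it in the scene camera. Until the last picture I relied on the force, the fingertip height and the top view.

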